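# Start three incubation timers in order

## Robot

A 7-joint arm with a two-finger parallel gripper is mounted at the origin on the work surface. World frame = base frame: x ahead of the robot, y to its left, z up, the work surface at z = 0. Lengths are in m, angles in rad, forces in N, time in s.
With the tool pointing down it reaches from about 0.425 to 0.95 m from the base axis. Payload 4.7 kg.
Tool frame: the origin (TCP) lies at the very end of the fingers, on their centre line; the grasp point (between the pads) lies 19 mm behind it (arm.pinch_z is the distance from the TCP to the grasp point, in m); z points along the fingers, y is the line along which they close (so a half turn about z gives the same grasp; the last joint's range is limited). The gripper opens to 87 mm and grips with 3 to 60 N. Pads are 19 mm wide; open, the fingers measure 117 mm over their backs; the gripper's body (75 mm by 190 mm) begins 51 mm behind the grasp point.
Start: joints at [-1.238, 0.469, -0.049, 1.532, 0.024, 1.141, -0.082], TCP at [0.239, 0.631, 0.223] pointing down, gripper open.
Joint ranges: [-2.59, 2.59], [-0.33, 1.99], [-1.39, 1.29], [0.1, 2.45], [-1.04, 4.18], [0.21, 1.99], [-2.66, 2.66]. Speed limits (rad/s): [2.57, 2.57, 3.14, 3.14, 3.14, 3.14, 3.14].

## Interface

Orientations are given as a 3x3 rotation matrix whose columns are the frame's x, y, z axes.
In Python, from rig import sensors, cams, ticket, arm gives the robot as it stands. The module is installed in compiled form; this text tells all that it offers.
- The arm moves only by the tool drive_tool, never from a script. Its argument "targets" is a list that holds one entry, the list of rows, each a list of 4 numbers: the shift along the world's x, y, z in cm, then the turn about the world's z in rad. In form: [[[tx, ty, tz, roll], ...]]. A call has 1 to 12 rows; each row is the pose to reach, as a shift and turn from the pose commanded when the call began; what a row does not reach only later rows make up. A row lasts 1/10 s, in which the tool goes at most 50 mm and 8.59 degrees, less where a joint would pass 70% of its speed; a pose out of reach is approached as far as the arm can. A call with a gripper value outside its range is refused whole. "fingers" is the opening, from 0 (shut) to 1 (fully open), set as the call begins (left out, the last holds). The fingers move at their own pace and stop on an object; "squeeze" is the grip in N (left out, the last holds). Time passes only in rows, so rows that repeat a pose let the fingers close. It gives the time, the measured TCP pose, the force, the opening and the grip force at its end, in the units of the state.
- sensors.get_state(): the state, without advancing time (a new reading comes with each control period).
- cams.snapshot(name): name is "side" or "top" or "wrist"; returns a dict with "color" (400x640x3 uint8, red, green, blue), "fx", "fy", "cx", "cy" (pixels), "camera_from_world" (4x4, takes a point from world to camera coordinates); the wrist camera has in their place "tool_from_camera" (4x4, takes a point from camera to tool coordinates, whose origin is the TCP and whose axes are the flange's). Camera axes: x right, y up, looking along -z (the intrinsics and any distortion apply to the point x, -y, -z); pixel columns grow to the right and rows downward; lengths in m; the calibration is good to about 2 mm. A picture is of the moment at which its call begins: read the wrist's pose just before it. There is no depth.
- ticket.job_done(): hands the job in; it is judged then, once.
The state is a dict: "clock": time; "joint_positions": joint angles; "qd": joint speeds; "tau": joint torques, N m; "position": TCP position; "eef_rot": TCP orientation; "force": force on the tool from outside, world axes, zero at the start; "moment": the same for the moment, N m; "gripper_width": finger opening in m; "grasp_force": force on a finger pad.
Only numpy, scipy, OpenCV 4.12 (cv2) and the standard library are available. Lean on these libraries where they do the work, as an engineer would, in place of code of your own. Each camera call takes 0.05 s, during which the arm holds its last target. There are 200 camera calls.

## Task

Three samples have just gone into the water bath: start their timers by tapping the coloured top of each lightly with the fingertips, first blue, then orange, then green, pushing each top fully in so that it stays down. Only touch the timers: do not grip, lift or shift them, leave the white timer unstarted and leave everything else on the bench where it is.

Things in the scene. Friction and masses are not known exactly. Their poses are not given: they have to be found in the camera images.
- timer_blue: the blue timer: a loose upright white drum, 66 mm in diameter and 40 mm high, about 0.4 kg, standing on the bench, with small dark displays on two opposite sides; its round blue top (42 mm in diameter) sticks 22 mm out of the drum, so the timer is 62 mm high in all. Origin: centre of the drum's underside; z up, the displays face its -x and +x.
- blue_top (a point): centre of the upper face of the blue timer's push-in top; it goes down with the top (62 mm above the bench when not started, 54 mm when fully in and let go). The top is springy: it also gives about 0.7 mm per newton while it is pressed, up to 9 mm, and springs back from that.
- blue_key (a joint): how far the blue timer's top has been pushed in: 0 = up (not started), 0.008 m = fully in, against a stop. About 2.5 N moves it down; it stays where it is left and cannot be undone from above. The springiness of the top is not counted in this value.
- timer_orange: the orange timer: a loose upright white drum, 66 mm in diameter and 40 mm high, about 0.4 kg, standing on the bench, with small dark displays on two opposite sides; its round orange top (42 mm in diameter) sticks 22 mm out of the drum, so the timer is 62 mm high in all. Origin: centre of the drum's underside; z up, the displays face its -x and +x.
- orange_top (a point): centre of the upper face of the orange timer's push-in top; it goes down with the top (62 mm above the bench when not started, 54 mm when fully in and let go). The top is springy: it also gives about 0.7 mm per newton while it is pressed, up to 9 mm, and springs back from that.
- orange_key (a joint): how far the orange timer's top has been pushed in: 0 = up (not started), 0.008 m = fully in, against a stop. About 2.5 N moves it down; it stays where it is left and cannot be undone from above. The springiness of the top is not counted in this value.
- timer_green: the green timer: a loose upright white drum, 66 mm in diameter and 40 mm high, about 0.4 kg, standing on the bench, with small dark displays on two opposite sides; its round green top (42 mm in diameter) sticks 22 mm out of the drum, so the timer is 62 mm high in all. Origin: centre of the drum's underside; z up, the displays face its -x and +x.
- green_top (a point): centre of the upper face of the green timer's push-in top; it goes down with the top (62 mm above the bench when not started, 54 mm when fully in and let go). The top is springy: it also gives about 0.7 mm per newton while it is pressed, up to 9 mm, and springs back from that.
- green_key (a joint): how far the green timer's top has been pushed in: 0 = up (not started), 0.008 m = fully in, against a stop. About 2.5 N moves it down; it stays where it is left and cannot be undone from above. The springiness of the top is not counted in this value.
- timer_white: the white timer: a loose upright grey drum, 66 mm in diameter and 40 mm high, about 0.4 kg, standing on the bench, with small dark displays on two opposite sides; its round white top (42 mm in diameter) sticks 22 mm out of the drum, so the timer is 62 mm high in all. Origin: centre of the drum's underside; z up, the displays face its -x and +x.
- white_top (a point): centre of the upper face of the white timer's push-in top; it goes down with the top (62 mm above the bench when not started, 54 mm when fully in and let go). The top is springy: it also gives about 0.7 mm per newton while it is pressed, up to 9 mm, and springs back from that.
- white_key (a joint): how far the white timer's top has been pushed in: 0 = up (not started), 0.008 m = fully in, against a stop. About 2.5 N moves it down; it stays where it is left and cannot be undone from above. The springiness of the top is not counted in this value.
- jar: bystander: closed sample jar with a red lid, 52 mm in diameter, 85 mm high, loose, standing among the timers. Origin: centre of its underside.
- beaker: bystander: empty glass beaker, 68 mm in diameter, 85 mm high, loose. Origin: centre of its underside.
- rack: bystander: fixed white tube rack, 70 x 160 x 50 mm high, its length along its y. Origin: centre of its underside. The tubes in it reach 98 mm above the bench.
- tube_blue: bystander: loose clear tube whose cap is blue, 23 mm in diameter, 90 mm long, upright in the rack. Origin: centre of its lower end, 8 mm above the bench.
- tube_orange: bystander: loose clear tube whose cap is orange, 23 mm in diameter, 90 mm long, upright in the rack. Origin: centre of its lower end, 8 mm above the bench.
- tube_green: bystander: loose clear tube whose cap is green, 23 mm in diameter, 90 mm long, upright in the rack. Origin: centre of its lower end, 8 mm above the bench.
- cap: bystander: loose blue screw cap, 26 mm in diameter, 14 mm high, lying on a flat cork clipboard (fixed, 6 mm thick, clip 16 mm high). Origin: centre of its underside.
Things that resemble listed ones, but are neither listed nor needed, are in the scene too. Leave any purple look-alike of the timer_green alone.

How it is judged:
By the outcome, as a careful person would: the job done as asked, in the order asked, and still so for the second after the job is handed in, with the robot touching nothing.
It also fails if it takes over 43 s, if anything falls off the work surface, if the arm or the gripper's body presses on something with over 40 N, if the wrist force passes 120 N, or if a joint passes its speed limit or range.

## Working session

There is one attempt and no reset: what is moved stays moved. The work goes in short steps, Python scripts to look and compute and a tool call to move; the robot and the scene stay as the last step left them, time stands still between calls to the robot, and variables do not carry over. Pictures are saved under pics/ and viewed, at most 10 in all, crops included, and the job is handed in when it is done.

Besides the shell and the picture viewer there is one more tool, called by a JSON object that holds its "fn" and its "kwargs", one argument or row to a line. drive_tool: Moves the arm, as the interface text tells. Its arguments: {"type":"object","properties":{"targets":{"type":"array","items":{"type":"array","items":{"type":"array","items":{"type":"number"}}}},"fingers":{"type":"number"},"squeeze":{"type":"number"}},"required":["targets"]}

```bash
mkdir -p pics
python3 - <<'E'
from rig import sensors,cams
import cv2,pickle,numpy as np
s=sensors.get_state();print(s['clock'],s['position'],s['eef_rot'],s['force'],s['gripper_width'])
d={n:cams.snapshot(n) for n in('top','side')}
pickle.dump(d,open('d.pkl','wb'))
for n in d:
  cv2.imwrite(f'pics/{n}.png',d[n]['color'][:,:,::-1])
  print(n,{k:v for k,v in d[n].items() if k!='color'})
E
```

```text
0.0 [0.23866137 0.63076677 0.22152193] [[-9.35271760e-01  3.53929836e-01 -6.37828417e-04]
 [ 3.53930408e-01  9.35270018e-01 -1.80523349e-03]
 [-4.23841971e-05 -1.91413077e-03 -9.99998167e-01]] [ 0.25301978  0.47918552 -0.84781804] 0.08695038325956553
top {'fx': 375.24399921751757, 'fy': 375.24399921751757, 'cx': 322.01852013119645, 'cy': 200.43937293524783, 'camera_from_world': array([[ 0.01925941, -0.99981398, -0.00104002, -0.0427474 ],
       [ 0.99064282,  0.01894215,  0.13515919, -0.53291645],
       [-0.13511435, -0.00363338,  0.99082335, -0.92268904],
       [ 0.        ,  0.        ,  0.        ,  1.        ]])}
side {'fx': 390.99083132677265, 'fy': 390.99083132677265, 'cx': 322.2370183145499, 'cy': 200.31262794188194, 'camera_from_world': array([[-0.99896905, -0.04537798, -0.00129252,  0.54448453],
       [ 0.03528907, -0.79414855,  0.60669825, -0.07686142],
       [-0.02855719,  0.60602716,  0.79493117, -0.86376702],
       [ 0.        ,  0.        ,  0.        ,  1.        ]])}
```

View pics/top.png

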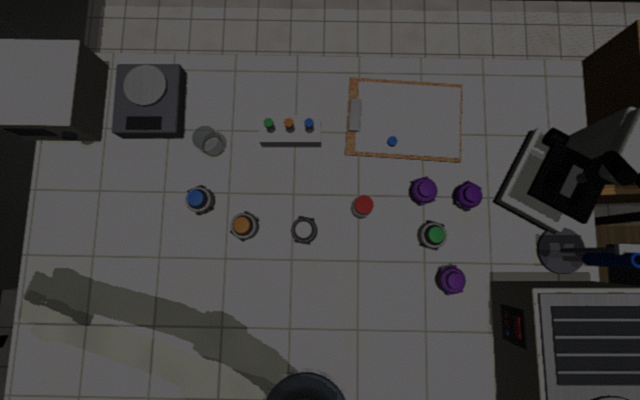

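View pics/side.png

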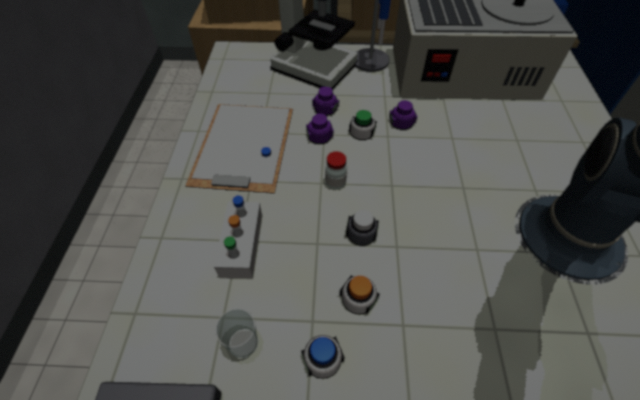

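The candidates are:
- **Blue:** (197,198) is a blue top on a white drum, so it fits. The tube cap at (309,123) and the screw cap at (392,141) don't.
- **Orange:** (243,225) sits on a drum and fits. The tube cap at (289,123) doesn't.
- **Green:** (433,235) sits on a white drum and fits. The tube cap at (268,123) doesn't, and the purple ones at (424,190), (467,195) and (452,279) are look-alikes.

Next I'll measure these positions and confirm them in one crop.

```bash
cat > loc.py <<'E'
import numpy as np,cv2
H={'blue':(100,125),'orange':(8,22),'green':(50,80)}
ROI={'top':{'blue':(197,198),'orange':(243,225),'green':(435,235)},'side':{'blue':(322,352),'orange':(360,289),'green':(363,118)}}
def ray(d,u,v):
  T=d['camera_from_world'];R=T[:3,:3]
  c=-R.T@T[:3,3]; r=R.T@np.array([(u-d['cx'])/d['fx'],-(v-d['cy'])/d['fy'],-1]);return c,r
def onplane(d,u,v,z):
  c,r=ray(d,u,v);return c+r*(z-c[2])/r[2]
def blob(d,n,k,z=.062):
  h=cv2.cvtColor(d['color'],cv2.COLOR_RGB2HSV)
  m=cv2.inRange(h,(H[k][0],100,40),(H[k][1],255,255));N,l,st,ce=cv2.connectedComponentsWithStats(m)
  i=min((i for i in range(1,N) if st[i,4]>40),key=lambda i:np.hypot(*(ce[i]-ROI[n][k])))
  return ce[i],st[i]
E
python3 - <<'E'
import pickle,cv2,numpy as np
from loc import *
d=pickle.load(open('d.pkl','rb'))
for k in H:
  rs=[]
  for n in d:
    c,s=blob(d[n],n,k);print(k,n,c.round(1),s,onplane(d[n],*c,.058).round(4)); rs.append(ray(d[n],*c))
  (a,r),(b,q)=rs; t=np.linalg.lstsq(np.c_[r,-q],b-a,rcond=None)[0];print('  tri',(a+r*t[0]).round(4),(b+q*t[1]).round(4))
im=d['top']['color'][:,:,::-1];im=cv2.convertScaleAbs(im,alpha=1.7)
f=lambda x,y:cv2.resize(im[y-50:y+50,x-65:x+65],None,fx=3,fy=3,interpolation=2)
cv2.imwrite('pics/crop.png',np.hstack([f(225,210),f(440,230)]))
for nm,u,v,z in [('box corner',492,275,.15),('scope',497,200,.03),('purpleA',424,190,.06),('purpleB',467,195,.06),('purpleC',452,279,.06),('jar',363,205,.085),('white',304,230,.06),('beaker',209,140,.085)]:print(nm,onplane(d['top'],u,v,z).round(3))
E
```

```text
blue top [195.  197.6] [187 190  17  16 218] [0.5318 0.2851 0.058 ]
blue side [322.3 349.8] [309 337  27  27 537] [0.5318 0.2881 0.058 ]
  tri [0.5324 0.2867 0.0534] [0.5318 0.2868 0.0534]
orange top [241.2 224.8] [233 216  17  18 231] [0.4661 0.1662 0.058 ]
orange side [360.1 286.9] [349 276  23  23 422] [0.4667 0.1711 0.058 ]
  tri [0.4665 0.1677 0.0511] [0.4661 0.1678 0.0511]
green top [436.1 234.2] [428 226  17  17 217] [ 0.4519 -0.3155  0.058 ]
green side [363.3 115.6] [356 111  15  10 126] [ 0.452  -0.3104  0.058 ]
  tri [ 0.4522 -0.3171  0.0525] [ 0.4514 -0.317   0.0524]
box corner [ 0.361 -0.408  0.15 ]
scope [ 0.544 -0.482  0.03 ]
purpleA [ 0.562 -0.287  0.06 ]
purpleB [ 0.551 -0.394  0.06 ]
purpleC [ 0.344 -0.351  0.06 ]
jar [ 0.518 -0.132  0.085]
white [0.456 0.01  0.06 ]
beaker [0.673 0.25  0.085]
```

View pics/crop.png

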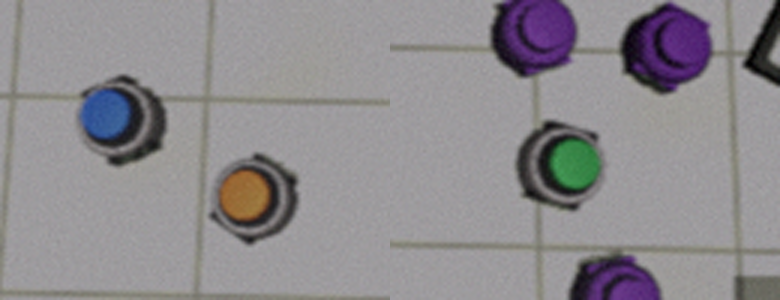

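The crop confirms it: blue and orange tops sit on white drums on the left, and on the right green is on a white drum among the purple look-alikes. I'll move above blue with the fingers shut and the tool kept radial.

{"fn": "drive_tool", "kwargs": {
  "targets": [
    [[29.2, -34.5, -6, -0.72], [29.2, -34.5, -6, -0.72], [29.2, -34.5, -6, -0.72], [29.2, -34.5, -6, -0.72], [29.2, -34.5, -6, -0.72], [29.2, -34.5, -6, -0.72], [29.2, -34.5, -6, -0.72], [29.2, -34.5, -6, -0.72], [29.2, -34.5, -6, -0.72], [29.2, -34.5, -6, -0.72], [29.2, -34.5, -6, -0.72], [29.2, -34.5, -6, -0.72]]
  ],
  "fingers": 0,
  "squeeze": 5
}}

```text
clock: 1.3
position: [0.5299, 0.2877, 0.1623]
eef_rot: [[-0.471, 0.882, -0.001], [0.882, 0.471, 0.001], [0.001, -0.001, -1.0]]
force: [0.3, 0.4, 0.1]
gripper_width: 0.0025
grasp_force: 0.0
```

```bash
cat > w.py <<'E'
import sys,cv2,numpy as np
from rig import sensors,cams
from loc import H
k=sys.argv[1];s=sensors.get_state();w=cams.snapshot('wrist')
h=cv2.cvtColor(w['color'],cv2.COLOR_RGB2HSV)
m=cv2.inRange(h,(H[k][0],100,40),(H[k][1],255,255));N,l,st,ce=cv2.connectedComponentsWithStats(m)
T=w['tool_from_camera'];R=s['eef_rot'];c=s['position']+R@T[:3,3]
for i in range(1,N):
  if st[i,4]>300:
    u,v=ce[i];r=R@T[:3,:3]@np.array([(u-w['cx'])/w['fx'],-(v-w['cy'])/w['fy'],-1])
    print(k,ce[i].round(),st[i],(c+r*(.062-c[2])/r[2]).round(4))
print(s['clock'],s['position'],s['force'],s['gripper_width'])
cv2.imwrite(f'pics/w_{k}{s["clock"]:.1f}.png',w['color'][:,:,::-1])
E
python3 w.py blue; ls pics
```

```text
blue [323. 205.] [ 301  182   46   46 1640] [0.5323 0.2883 0.062 ]
1.3 [0.52985951 0.28770317 0.16230431] [0.33829898 0.41164292 0.08081721] 0.0025407132102330736
crop.png
side.png
top.png
w_blue1.3.png
```

The wrist view shows the blue top at (323,205), within 3 mm of being under the TCP. I'll descend and press gently.

{"fn": "drive_tool", "kwargs": {
  "targets": [
    [[0.2, 0, -4, 0], [0.2, 0, -8, 0], [0.2, 0, -9.2, 0], [0.2, 0, -9.6, 0], [0.2, 0, -9.9, 0], [0.2, 0, -10.2, 0], [0.2, 0, -10.5, 0], [0.2, 0, -10.8, 0], [0.2, 0, -11, 0], [0.2, 0, -11, 0], [0.2, 0, -11, 0]]
  ]
}}

```text
clock: 2.45
position: [0.5334, 0.2866, 0.0529]
eef_rot: [[-0.47, 0.883, 0.001], [0.883, 0.47, 0.001], [0.0, 0.001, -1.0]]
force: [1.3, 1.5, 1.4]
gripper_width: 0.0001
grasp_force: 1.1
```

{"fn": "drive_tool", "kwargs": {
  "targets": [
    [[0, 0, -0.2, 0], [0, 0, -0.3, 0], [0, 0, -0.3, 0]]
  ]
}}

```text
clock: 2.75
position: [0.5334, 0.2866, 0.0501]
eef_rot: [[-0.47, 0.883, 0.001], [0.883, 0.47, 0.001], [0.0, 0.001, -1.0]]
force: [0.9, -0.1, 6.1]
gripper_width: 0.0003
grasp_force: 3.2
```

{"fn": "drive_tool", "kwargs": {
  "targets": [
    [[0, 0, -0.1, 0], [0, 0, -0.1, 0], [0, 0, 0.5, 0], [0, 0, 2, 0], [0, 0, 6, 0], [0, 0, 11, 0], [-6.7, -11.8, 11, -0.14], [-6.7, -11.8, 11, -0.14], [-6.7, -11.8, 11, -0.14], [-6.7, -11.8, 11, -0.14], [-6.7, -11.8, 11, -0.14], [-6.7, -11.8, 11, -0.14]]
  ]
}}

```text
clock: 3.95
position: [0.4662, 0.1693, 0.1599]
eef_rot: [[-0.343, 0.939, 0.0], [0.939, 0.343, 0.0], [0.0, 0.001, -1.0]]
force: [-0.2, 0.8, -0.6]
gripper_width: 0.0005
grasp_force: 0.0
```

```bash
python3 w.py orange
python3 - <<'E'
from rig import cams
from loc import *
for n in('side','top'):
  d=cams.snapshot(n)
  for k in H:
    try:
      c,s=blob(d,n,k);print(k,n,c.round(1),s,onplane(d,*c,.058).round(4))
    except Exception as e: print(k,n,e)
E
```

```text
orange [322. 205.] [ 299  181   46   48 1714] [0.467 0.17  0.062]
orange [306. 312.] [ 113  303  348   16 4187] [0.4902 0.0626 0.062 ]
3.95 [0.46622115 0.1692823  0.1598524 ] [-0.18414846  0.79600951 -0.59486496] 0.0005270697228973934
blue side [322.4 351.1] [309 338  27  27 565] [0.5316 0.2902 0.058 ]
orange side [360.  287.1] [349 276  23  24 434] [0.467  0.1716 0.058 ]
green side [229.6 242.2] [225 237  10  12  96] [0.7275 0.086  0.058 ]
blue top [308.6 122.6] [305 118   8  10  65] [0.7318 0.0059 0.058 ]
orange top [245.  224.2] [241 217   9  16  93] [0.4677 0.1569 0.058 ]
green top [435.8 234.2] [428 226  17  17 224] [ 0.4519 -0.3147  0.058 ]
```

The side-view shift of blue looks smaller than I expected, so I'll check it before going on.

Run:
```python
from rig import cams
import pickle
from loc import *
a=pickle.load(open('d.pkl','rb'))['side'];b=cams.snapshot('side')
def proj(d,p):
  q=d['camera_from_world']@np.r_[p,1];return d['cx']+d['fx']*q[0]/-q[2],d['cy']-d['fy']*q[1]/-q[2]
for z in(.062,.054):print(proj(a,[.532,.287,z]))
f=lambda d:cv2.resize(cv2.convertScaleAbs(d['color'][320:390,285:360,::-1],alpha=1.7),None,fx=5,fy=5,interpolation=2)
cv2.imwrite('pics/cmp.png',np.hstack([f(a),f(b)]))
```

```text
(np.float64(322.1949071053235), np.float64(348.4182752571716))
(np.float64(322.2014177176708), np.float64(349.86191274641635))
```

View pics/cmp.png

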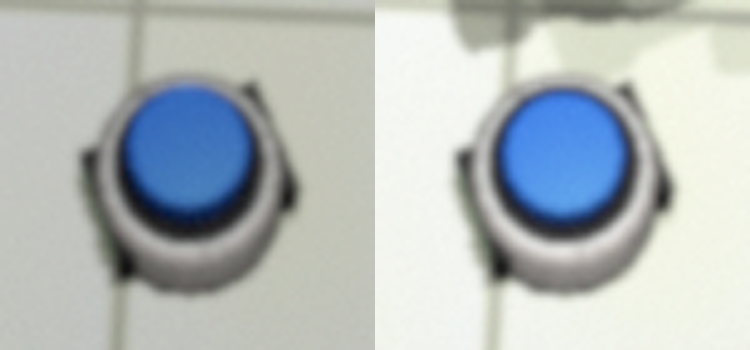

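The comparison shows blue's top sunk by 1.3 px, against 1.4 px expected for the full 8 mm, and the drum hasn't moved. Blue is started. Orange is next; its top is centred under the tool in the wrist view.

{"fn": "drive_tool", "kwargs": {
  "targets": [
    [[0.1, 0, -4, 0], [0.1, 0, -8, 0], [0.1, 0, -9.2, 0], [0.1, 0, -9.6, 0], [0.1, 0, -9.9, 0], [0.1, 0, -10.2, 0], [0.1, 0, -10.5, 0], [0.1, 0, -10.8, 0], [0.1, 0, -11, 0], [0.1, 0, -11.1, 0], [0.1, 0, -11.1, 0]]
  ]
}}

```text
clock: 5.25
position: [0.4676, 0.1687, 0.0493]
eef_rot: [[-0.342, 0.94, 0.001], [0.94, 0.342, 0.001], [0.0, 0.002, -1.0]]
force: [-1.6, -1.0, 7.9]
gripper_width: 0.0004
grasp_force: 3.8
```

{"fn": "drive_tool", "kwargs": {
  "targets": [
    [[0, 0, 0.5, 0], [0, 0, 2, 0], [0, 0, 6, 0], [0, 0, 11, 0], [0, 0, 13, 0]]
  ]
}}

```text
clock: 5.75
position: [0.4692, 0.169, 0.1827]
eef_rot: [[-0.342, 0.94, 0.007], [0.94, 0.342, 0.003], [0.001, 0.008, -1.0]]
force: [1.3, 1.0, -0.2]
gripper_width: 0.0008
grasp_force: 0.0
```

{"fn": "drive_tool", "kwargs": {
  "targets": [
    [[0.5, -5, 0, -0.1], [0.5, -10, 0, -0.2], [0.5, -15, 0, -0.3], [0.5, -20, 0, -0.4], [0, -25, 0, -0.5], [0, -30, 0, -0.6], [-0.5, -35, 0, -0.7], [-1, -40, -1, -0.8], [-1.5, -45, -2, -0.9], [-1.5, -48.4, -2, -1.0], [-1.5, -48.4, -2, -1.0], [-1.5, -48.4, -2, -1.0]]
  ]
}}

```text
clock: 6.95
position: [0.4515, -0.3162, 0.1583]
eef_rot: [[0.607, 0.795, -0.0], [0.795, -0.607, -0.0], [-0.0, -0.0, -1.0]]
force: [-0.8, 0.4, 0.1]
gripper_width: 0.0003
grasp_force: 0.0
```

```bash
python3 w.py green
python3 - <<'E'
from rig import cams
from loc import *
d=cams.snapshot('side')
for k in('blue','orange'):
  c,s=blob(d,'side',k);print(k,c.round(1),s)
E
```

```text
green [321. 201.] [ 298  177   47   47 1666] [ 0.4539 -0.3122  0.062 ]
6.95 [ 0.45154296 -0.31624488  0.15825464] [-0.83204123  0.3759461   0.13595053] 0.0002516979538897574
blue [322.3 350.7] [309 338  27  27 548]
orange [359.8 288.1] [348 277  24  23 416]
```

Orange is down too: its top shifted 1.2 px. Now green.

{"fn": "drive_tool", "kwargs": {
  "targets": [
    [[0.2, 0.3, -4, 0], [0.2, 0.3, -8, 0], [0.2, 0.3, -9.1, 0], [0.2, 0.3, -9.5, 0], [0.2, 0.3, -9.8, 0], [0.2, 0.3, -10.1, 0], [0.2, 0.3, -10.4, 0], [0.2, 0.3, -10.7, 0], [0.2, 0.3, -10.9, 0], [0.2, 0.3, -10.9, 0], [0.2, 0.3, -10.9, 0]]
  ]
}}

```text
clock: 8.15
position: [0.4548, -0.3129, 0.0503]
eef_rot: [[0.606, 0.796, 0.002], [0.796, -0.606, -0.0], [0.001, 0.002, -1.0]]
force: [0.5, 1.8, 5.5]
gripper_width: 0.0003
grasp_force: 3.1
```

{"fn": "drive_tool", "kwargs": {
  "targets": [
    [[0, 0, -0.1, 0], [0, 0, -0.1, 0], [0, 0, 0.5, 0], [0, 0, 2, 0], [0, 0, 6, 0], [0, 0, 11, 0], [0, 0, 15, 0], [0, 0, 15, 0], [0, 0, 15, 0]]
  ]
}}

```text
clock: 9.05
position: [0.4539, -0.313, 0.2007]
eef_rot: [[0.606, 0.795, 0.002], [0.795, -0.606, -0.001], [0.001, 0.002, -1.0]]
force: [0.3, 1.3, -0.2]
gripper_width: 0.0006
grasp_force: 0.0
```

```bash
python3 w.py green
python3 - <<'E'
from rig import cams
import pickle
from loc import *
a=pickle.load(open('d.pkl','rb'));d=cams.snapshot('side')
for k in H:
  try: print(k,[blob(x,'side',k) for x in (a['side'],d)])
  except Exception as e: print(k,e)
cv2.imwrite('pics/end.png',d['color'][:,:,::-1])
E
```

```text
green [321. 194.] [ 302  175   39   39 1139] [ 0.4545 -0.3112  0.062 ]
9.05 [ 0.45385832 -0.31297129  0.2006854 ] [ 0.32680885  1.28068409 -0.2180813 ] 0.000631528474279779
blue [(array([322.30540037, 349.84543762]), array([309, 337,  27,  27, 537], dtype=int32)), (array([322.30545455, 350.76545455]), array([309, 338,  27,  27, 550], dtype=int32))]
orange [(array([360.12322275, 286.89336493]), array([349, 276,  23,  23, 422], dtype=int32)), (array([359.79759036, 288.13012048]), array([348, 277,  24,  23, 415], dtype=int32))]
green [(array([363.28571429, 115.56349206]), array([356, 111,  15,  10, 126], dtype=int32)), (array([363.15463918, 117.59793814]), array([356, 113,  15,  10,  97], dtype=int32))]
```

View pics/end.png

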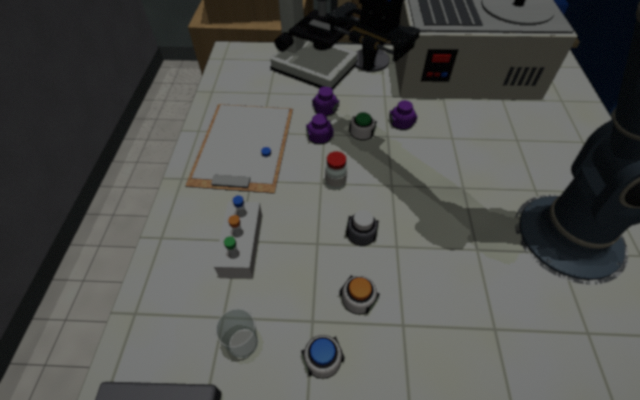

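The end picture shows all three coloured tops lower in the side view: blue (322,351), orange (360,288) and green (363,118). The rest of the bench looks as it did in the first picture, and the tool is clear. I'm handing in.

```bash
python3 -c "
from rig import ticket
print(ticket.job_done())"
```

```text
the job is handed in; nothing more can be done
None
```

I pressed the blue, orange and green timers fully in, in that order, and handed the job in at about 9 s; the white timer and everything else on the bench were left untouched, and no verdict came back.

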